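# Find the step of the size gauge that fits an unmarked setting die

## Robot

A 7-joint arm with a two-finger parallel gripper is mounted at the origin on the work surface; the furniture and walls round the work are solid. World frame = base frame: x ahead of the robot, y to its left, z up, the work surface at z = 0. Lengths are in m, angles in rad, forces in N, time in s.
With the tool pointing down it reaches from about 0.4 to 0.85 m from the base axis. Payload 10.4 kg.
Tool frame: the origin (TCP) lies midway between the tips of the shut fingers; the grasp point (between the pads) lies 19 mm behind it; z points along the fingers, x is the direction in which the jaws open and shut, and the axes are right-handed (so a half turn about z gives the same grasp; the last joint's range is limited). The gripper opens to 87 mm and grips with 3 to 60 N. Pads are 19 mm wide; open, the fingers measure 117 mm over their backs; the gripper's body (75 mm by 190 mm) begins 51 mm behind the grasp point.
Start: joints at [-1.267, 0.332, -0.065, 1.46, 0.022, 1.35, -0.088], TCP at [0.201, 0.592, 0.223] pointing down, gripper open.
Joint ranges: [-2.6, 2.6], [-0.5, 2.12], [-1.47, 1.34], [0.16, 2.42], [-1.27, 4.41], [0.06, 2.06], [-2.6, 2.6]. Speed limits (rad/s): [2.22, 2.22, 2.79, 2.79, 3.14, 3.14, 3.14].

## Interface

Orientations are given as a unit quaternion [x, y, z, w].
In Python, from bench import r gives the robot as it stands. The module is installed in compiled form; this text tells all that it offers.
- The arm moves only by the tool play_rows, never from a script. Its argument "commands" is a list of rows, each a list of 7 numbers: the shift along the world's x, y, z in cm, then the turn, a rotation vector about the world's x, y, z in rad, then the finger opening in cm, from 0 to 8.7. A call has 1 to 20 rows; each row shifts and turns the commanded pose from where the row before left it; what a row does not reach is not made up. A row lasts 1/8 s, in which the tool goes at most 62.5 mm and 10.7 degrees, less where a joint would pass 70% of its speed; a pose out of reach is approached as far as the arm can. A call is refused whole if a number of a shift passes 6.25 or a number of a turn 0.188, either way. A call with a gripper value outside its range is refused whole. The fingers move at their own pace and stop on an object; "grip_force" is the grip in N (left out, the last holds). Time passes only in rows, so rows that do not move let the fingers close. It gives the time, the measured TCP pose, the force and the opening at its end, in the units of the state.
- r.read_state(): the state, without advancing time (a new reading comes with each control period).
- r.camera(name): name is "side" or "top"; returns a dict with "img" (384x512x3 uint8, red, green, blue), "K" (3x3 intrinsics, pixels), "camera_from_world" (4x4, takes a point from world to camera coordinates). Camera axes: x right, y down, z forward; pixel columns grow to the right and rows downward; lengths in m; the calibration is good to about 2 mm. A picture is of the moment at which its call begins. There is no depth.
- r.close_job(): hands the job in, once; it reports no verdict.
The state is a dict: "time": time; "joint_positions": joint angles; "joint_vel": joint speeds; "joint_torque": joint torques, N m; "ee_pos": TCP position; "eef_rot": TCP orientation; "ft_force": force on the tool from outside, world axes, zero at the start; "torque": the same for the moment, N m; "width": finger opening in m.
Only numpy, scipy, OpenCV 4.12 (cv2) and the standard library are available. Lean on these libraries where they do the work, as an engineer would, in place of code of your own. Each camera call takes 0.05 s, during which the arm holds its last target. There are 200 camera calls.

## Task

One setting die stands on the round cork mat and its size is unknown: try it in the stepped gauge by sliding it, foot low over the wooden base, from the open front straight into the notches, smallest notch first and then the next wider one, pressing lightly against each that refuses it. Leave it standing fully home in the first notch that lets it in, let go of, and do not put it into a wider one. The other dies and the things lying about stay as they are.

Things in the scene. Friction and masses are not known exactly. Their poses are not given: they have to be found in the camera images.
- gauge: stepped size gauge, does not move: dark wooden base 114 x 194 x 14 mm with an steel comb on it; four notches, open to the front and above, run along the gauge's x, the narrowest at the left (+y) end. Origin: bench level, 13 mm behind the middle of the base, on the line of the step points; x points into the notches, y to the left, z up. The centre lines of the four notches lie at y = 66, 31, -10 and -57 mm. The wooden base reaches 70 mm forward of the line of the step points
- comb: the gauge's steel comb, 14 mm high on top of the wooden base (14 to 28 mm above the bench); five tines 14 mm wide with round tips form the notches. A notch takes a foot at least 2 mm narrower than itself; a foot too wide for a notch stops with its centre 32 mm or more before the step point. Fixed to the gauge, same origin and axes
- step_1 (a point): fully-home centre of the gauge's narrowest notch (1 brass stud behind it), 18 mm wide, flat back 9 mm behind this point, at the height of the gauge's wooden base; x points into the notch, y to the left, z up. The rounded tine tips stand 30 mm before this point
- step_2 (a point): fully-home centre of the gauge's second notch (2 brass studs behind it), 24 mm wide, flat back 12 mm behind this point, at the height of the gauge's wooden base; x points into the notch, y to the left, z up. The rounded tine tips stand 30 mm before this point
- step_3 (a point): fully-home centre of the gauge's third notch (3 brass studs behind it), 30 mm wide, flat back 15 mm behind this point, at the height of the gauge's wooden base; x points into the notch, y to the left, z up. The rounded tine tips stand 30 mm before this point
- step_4 (a point): fully-home centre of the gauge's widest notch (4 brass studs behind it), 36 mm wide, flat back 18 mm behind this point, at the height of the gauge's wooden base; x points into the notch, y to the left, z up. The rounded tine tips stand 30 mm before this point
- cork_mat: round cork mat 76 mm across, 4 mm thick, fixed; the die to be sized stands near its middle. Origin: centre of its underside
- die_board: thin plywood board 56 x 124 x 4 mm, fixed, on which the other two dies stand. Origin: centre of its underside
- die_a: one of three steel setting dies that look alike from above: a round foot 20.5 mm high under a round flange 46 mm across (20.5 to 26.5 mm up), then a square ribbed grip shank 18 x 18 mm up to 89 mm, its flats facing the die's x and y. The foot is 22, 28 or 34 mm across, each size once; which die has which is not told. Mass 0.12 to 0.25 kg. Origin: centre of the foot's underside; z along the stem, up
- die_b: one of three steel setting dies that look alike from above: a round foot 20.5 mm high under a round flange 46 mm across (20.5 to 26.5 mm up), then a square ribbed grip shank 18 x 18 mm up to 89 mm, its flats facing the die's x and y. The foot is 22, 28 or 34 mm across, each size once; which die has which is not told. Mass 0.12 to 0.25 kg. Origin: centre of the foot's underside; z along the stem, up
- die_c: one of three steel setting dies that look alike from above: a round foot 20.5 mm high under a round flange 46 mm across (20.5 to 26.5 mm up), then a square ribbed grip shank 18 x 18 mm up to 89 mm, its flats facing the die's x and y. The foot is 22, 28 or 34 mm across, each size once; which die has which is not told. Mass 0.12 to 0.25 kg. Origin: centre of the foot's underside; z along the stem, up
- wax: block of beeswax 38 x 55 x 22 mm, a bystander. Origin: centre of its underside
- rubber: tan block of crepe rubber 42 x 60 x 18 mm, a bystander. Origin: centre of its underside
- brass_buckle: brass buckle 43 x 54 x 10 mm, a bystander. Origin: centre of its underside
There are look-alikes about, which are no part of the job. Leave any orange or red look-alike of the die_c alone.

How it is judged:
On the way, in this order (a step that is already met when the one before it is completed fails the run):
1. the die has been pressed against the mouth of the narrowest notch (((y of die_c in the frame of step_1 between -0.012 and 0.012 m and z of die_c in the frame of step_1 below 0.018 m and x of die_c in the frame of step_1 above -0.06 m and contact force between die_c and comb above 1 N) or (y of die_a in the frame of step_1 between -0.012 and 0.012 m and z of die_a in the frame of step_1 below 0.018 m and x of die_a in the frame of step_1 above -0.06 m and contact force between die_a and comb above 1 N) or (y of die_b in the frame of step_1 between -0.012 and 0.012 m and z of die_b in the frame of step_1 below 0.018 m and x of die_b in the frame of step_1 above -0.06 m and contact force between die_b and comb above 1 N))).
2. the die has been offered to the second notch: pressed against its mouth, or, if it fits, brought into its mouth (((y of die_c in the frame of step_2 between -0.012 and 0.012 m and z of die_c in the frame of step_2 below 0.018 m and x of die_c in the frame of step_2 above -0.045 m) or (y of die_a in the frame of step_2 between -0.012 and 0.012 m and z of die_a in the frame of step_2 below 0.018 m and x of die_a in the frame of step_2 above -0.06 m and contact force between die_a and comb above 1 N) or (y of die_b in the frame of step_2 between -0.012 and 0.012 m and z of die_b in the frame of step_2 below 0.018 m and x of die_b in the frame of step_2 above -0.06 m and contact force between die_b and comb above 1 N))).
3. the die has gone into the second notch, or else has been offered to the third: gone into it or been pressed against its mouth (((y of die_c in the frame of step_2 between -0.012 and 0.012 m and z of die_c in the frame of step_2 below 0.018 m and x of die_c in the frame of step_2 above -0.02 m) or (y of die_a in the frame of step_3 between -0.012 and 0.012 m and z of die_a in the frame of step_3 below 0.018 m and x of die_a in the frame of step_3 above -0.02 m) or (y of die_b in the frame of step_3 between -0.012 and 0.012 m and z of die_b in the frame of step_3 below 0.018 m and x of die_b in the frame of step_3 above -0.06 m and contact force between die_b and comb above 1 N))).
At the end, for the whole second after the job is handed in: The die from the cork mat stands upright (within 0.1 rad) and at rest on the gauge's base in the narrowest notch that takes it, within 7 mm of fully home; the other two dies stand where they were (within 25 mm) (((horizontal distance between die_c and step_2 below 0.007 m and z of die_c in the frame of step_2 below 0.003 m and angle between each of die_c, die_a, die_b's own z axis and vertical below 0.1 rad and linear speed of die_c below 0.02 m/s and horizontal distance between each of die_c, die_a, die_b and cork_mat above 0.06 m and distance of each of die_a, die_b from where it was at the start of the episode below 0.025 m) or (horizontal distance between die_a and step_3 below 0.007 m and z of die_a in the frame of step_3 below 0.003 m and angle between each of die_a, die_c, die_b's own z axis and vertical below 0.1 rad and linear speed of die_a below 0.02 m/s and horizontal distance between each of die_c, die_a, die_b and cork_mat above 0.06 m and distance of each of die_c, die_b from where it was at the start of the episode below 0.025 m) or (horizontal distance between die_b and step_4 below 0.007 m and z of die_b in the frame of step_4 below 0.003 m and angle between each of die_b, die_c, die_a's own z axis and vertical below 0.1 rad and linear speed of die_b below 0.02 m/s and horizontal distance between each of die_c, die_a, die_b and cork_mat above 0.06 m and distance of each of die_c, die_a from where it was at the start of the episode below 0.025 m))); the robot touches nothing.
It fails at once if a die is put into a wider notch than the first that takes it ((y of die_c in the frame of step_3 between -0.006 and 0.006 m and z of die_c in the frame of step_3 below 0.009 m and x of die_c in the frame of step_3 above -0.02 m) or (y of die_c in the frame of step_4 between -0.006 and 0.006 m and z of die_c in the frame of step_4 below 0.009 m and x of die_c in the frame of step_4 above -0.02 m) or (y of die_a in the frame of step_4 between -0.006 and 0.006 m and z of die_a in the frame of step_4 below 0.009 m and x of die_a in the frame of step_4 above -0.02 m)).
It fails at once if a die is forced against the comb with more than 45 N (contact force between any of die_c, die_a, die_b and comb above 45 N).
It fails at once if the beeswax, rubber or buckle is moved more than 30 mm (distance of any of wax, rubber, brass_buckle from where it was at the start of the episode above 0.03 m).
It also fails if it takes over 51 s, if anything falls off the work surface, if the arm or the gripper's body presses on something with over 40 N, if the wrist force passes 120 N, or if a joint passes its speed limit or range.

## Working session

There is one attempt and no reset: what is moved stays moved. The work goes in short steps, Python scripts to look and compute and a tool call to move; the robot and the scene stay as the last step left them, time stands still between calls to the robot, and variables do not carry over. Pictures are saved under pics/ and viewed, about 8 in all and at most 12, crops included, and the job is handed in when it is done.

Besides the shell and the picture viewer there is one more tool, called after "Emit:" by a JSON object that holds its "op" and its "data", one argument or row to a line. play_rows: Moves the arm, as the interface text tells. Its arguments: {"type":"object","properties":{"commands":{"type":"array","items":{"type":"array","items":{"type":"number"}}},"grip_force":{"type":"number"}},"required":["commands"]}

```bash
mkdir -p pics; cat > h.py <<'E'
import numpy as np,cv2
from bench import r
def snap(n):
    c=r.camera(n); np.savez(f'pics/{n}.npz',**{k:np.array(v) for k,v in c.items()}); return c
def ray(c,u,v):
    T=np.array(c['camera_from_world']);d=T[:3,:3].T@np.linalg.inv(c['K'])@[u,v,1];o=-T[:3,:3].T@T[:3,3];return o,d
def atz(c,u,v,z):
    o,d=ray(c,u,v);return o+d*(z-o[2])/d[2]
def tri(c1,p1,c2,p2):
    A=[];b=[]
    M=np.zeros((3,3));v=np.zeros(3)
    for c,p in((c1,p1),(c2,p2)):
        o,d=ray(c,*p);d/=np.linalg.norm(d);P=np.eye(3)-np.outer(d,d);M+=P;v+=P@o
    return np.linalg.solve(M,v)
def proj(c,X):
    T=np.array(c['camera_from_world']);p=np.array(c['K'])@(T[:3,:3]@X+T[:3,3]);return p[:2]/p[2]
def load(n): return dict(np.load(f'pics/{n}.npz'))
E
python3 - <<'E'
from h import *
a=snap('top');b=snap('side')
for n,c in(('top',a),('side',b)):
    cv2.imwrite(f'pics/{n}0.png',cv2.resize(c['img'][:,:,::-1],(800,600),interpolation=cv2.INTER_CUBIC)); print(ray(c,256,192),c['K'])
print(r.read_state())
E
```

```text
(array([0.41513428, 0.07825715, 1.28994285]), array([ 0.11114768,  0.0080562 , -0.99392772])) [[490.47247003   0.         261.73680828]
 [  0.         490.47247003 198.47374045]
 [  0.           0.           1.        ]]
(array([1.01331615, 0.10608684, 0.96677335]), array([-0.47108619, -0.01940405, -0.88187926])) [[472.15262322   0.         255.24669906]
 [  0.         472.15262322 193.26647293]
 [  0.           0.           1.        ]]
{'time': 0.1, 'joint_positions': array([-1.26662355,  0.33280772, -0.06472687,  1.46085068,  0.02161269,
        1.34988568, -0.08850012]), 'joint_vel': array([ 0.00067545, -0.00123487,  0.00238336, -0.00038181, -0.00056633,
       -0.00089735,  0.00011697]), 'joint_torque': array([ 1.06549716e-03, -6.24536777e+01,  2.45293725e-02, -3.90720534e+01,
       -6.13658968e-02,  3.65356123e-02,  2.93386051e-05]), 'ee_pos': array([0.20050026, 0.59160812, 0.22183734]), 'eef_rot': array([ 8.12694001e-01,  5.82690370e-01, -4.92166512e-04,  3.89506576e-04]), 'ft_force': array([ 0.1753768 ,  0.236516  , -0.55469127]), 'torque': array([-0.05286971, -0.03403575, -0.00376077]), 'width': 0.0865967101625645}
```

View pics/top0.png

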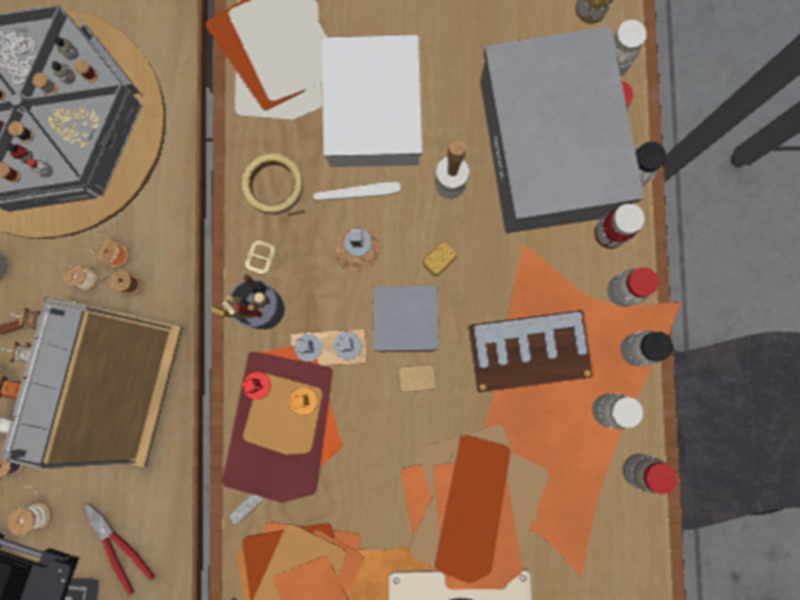

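View pics/side0.png

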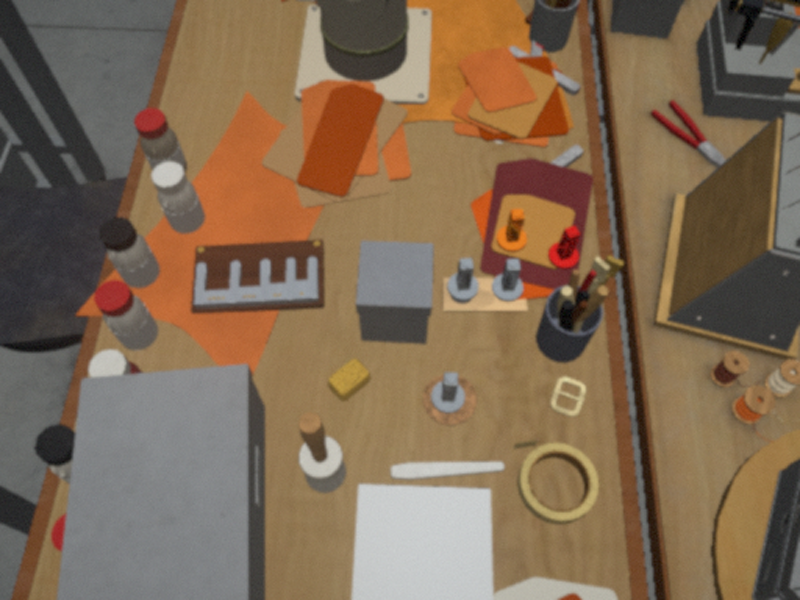

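Top view: the grey die on the cork mat is at (357,243). The two other dies stand on plywood at (308,346) and (347,345), with red and orange look-alikes at (256,385) and (304,400). The gauge is at (530,350), open towards the bottom of the image, and a grey box at (405,318) stands between mat and gauge. The die to size is the one on the mat, which also fits in the side view at (449,392). I'll confirm it in enlarged crops.

```bash
python3 - <<'E'
from h import *
a=load('top');b=load('side')
def crop(c,x,y,w,h,s): return cv2.resize(c['img'][y:y+h,x:x+w,::-1],None,fx=s,fy=s,interpolation=cv2.INTER_CUBIC)
# gauge top: small coords = /1.5625
g1=crop(a,295,190,100,65,4); g2=crop(b,115,145,100,65,4)
d1=crop(a,205,135,50,45,8); d2=crop(b,262,225,50,45,8)
cv2.imwrite('pics/c1.png',np.vstack([np.hstack([g1,g2]),np.hstack([d1[:330],d2[:330]])]))
for n,c in(('top',a),('side',b)):
    for x in([.4,0,0],[.5,0,0],[.5,.1,0]): print(n,proj(c,np.array(x))*1.5625)
E
```

```text
top [454.66219731 393.67262985]
top [453.21477004 334.03337705]
top [393.91964682 335.12706304]
side [348.26852111 242.60027246]
side [342.90395522 299.40749348]
side [410.12569616 302.28979845]
```

View pics/c1.png

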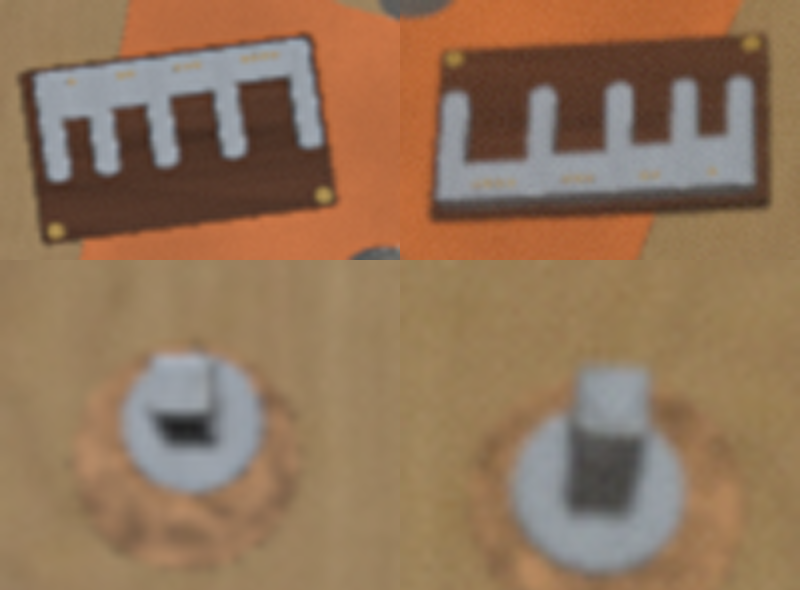

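```bash
cat > fit.py <<'E'
from h import *
from scipy.optimize import least_squares
a=load('top');b=load('side')
h=lambda p,ox,oy,s,dx,dy:np.array([ox-.5+(p[0]-dx+.5)/s, oy-.5+(p[1]-dy+.5)/s])
B=[(44,97),(44,-97),(-70,97),(-70,-97)]; T=[(-30,y) for y in(82,50,12,-32,-82)]
G=[(x/1e3,y/1e3,.014) for x,y in B]+[(x/1e3,y/1e3,.028) for x,y in T]
P1=[(24,74),(312,36),(44,242),(336,202),(60,182),(108,174),(166,166),(234,158),(312,149)]
P2=[None,None,(764,35),(443,52),(740,76),(685,78),(620,81),(543,85),(455,90)]
def W(p,q): c,s=np.cos(p[2]),np.sin(p[2]);return np.array([p[0]+c*q[0]-s*q[1],p[1]+s*q[0]+c*q[1],q[2]+p[3]])
def res(p,which=(1,2)):
    e=[]
    for i,q in enumerate(G):
        if 1 in which:e+=list(proj(a,W(p,q))-h(P1[i],295,190,4,0,0))
        if P2[i] and 2 in which:e+=list(proj(b,W(p,q))-h(P2[i],115,145,4,400,0))
    return np.array(e)
for w in((1,2),(1,),(2,)):
    s=least_squares(lambda p:np.r_[res(p,w),(0 if len(w)==2 else 1000*p[3])],[.48,-.13,0.1,0]);print(w,s.x.round(4),np.abs(s.fun).max())
    if len(w)==2:
        print(s.fun.round(1)); g=s.x
D1=lambda p:h(p,205,135,8,0,260); D2=lambda p:h(p,262,225,8,400,260)
A=[(152,352),(212,354),(212,416),(150,414)];C=[(578,366),(650,368),(645,433),(574,430)]
# same physical corners: side image is rotated by pi wrt top
print('top ctr',tri(a,D1(np.mean(A,0)),b,D2(np.mean(C,0))),'flange',tri(a,D1((193,421)),b,D2((598,492))))
for c,D,Q in((a,D1,A),(b,D2,C)):
    print(np.array([atz(c,*D(q),.093)[:2] for q in Q]).round(4).tolist())
print('flange z', atz(a,*D1((193,421)),.0305), atz(b,*D2((598,492)),.0305))
np.save('g.npy',g)
for i,y in((1,66),(2,31),(3,-10),(4,-57)): print('step',i,W(g,(0,y/1e3,0)).round(4),'approach -75',W(g,(-.075,y/1e3,0)).round(4))
# grey box top corners, estimate
K=lambda p:np.array(p)/1.5625
print('box',[tri(a,K(p),b,K(q)).round(3).tolist() for p,q in(((374,287),(433,312-4)),((438,350),(360,243)),((374,350),(433,243)),((438,286),(358,308)))])
E
python3 fit.py
```

```text
(1, 2) [ 0.4822 -0.1264  0.1124 -0.0012] 1.2614593982422662
[-0.8 -0.6  0.6 -0.7  0.2  0.9  1.2 -1.   1.3  1.1 -0.  -0.9  0.4 -0.3
  0.5  0.2  0.7  0.   0.5  0.5  0.8  0.1  0.3  0.6  0.7 -0.1  0.6  0.7
  0.4 -0.4  0.9  0.6  0. ]
(1,) [ 4.822e-01 -1.250e-01  1.099e-01 -1.000e-04] 1.2823386615376648
(2,) [ 4.827e-01 -1.275e-01  1.105e-01 -1.000e-04] 1.0858301926431864
top ctr [0.65512655 0.15662197 0.09111821] flange [0.65555149 0.15711214 0.02751321]
[[0.665, 0.1663], [0.664, 0.1478], [0.6445, 0.148], [0.6455, 0.1672]]
[[0.6474, 0.1472], [0.6471, 0.1651], [0.6645, 0.1641], [0.6645, 0.1465]]
flange z [0.65497741 0.15783687 0.0305    ] [0.65672547 0.15603986 0.0305    ]
step 1 [ 0.4748 -0.0608 -0.0012] approach -75 [ 0.4003 -0.0692 -0.0012]
step 2 [ 0.4787 -0.0956 -0.0012] approach -75 [ 0.4042 -0.104  -0.0012]
step 3 [ 0.4833 -0.1363 -0.0012] approach -75 [ 0.4088 -0.1447 -0.0012]
step 4 [ 0.4886 -0.183  -0.0012] approach -75 [ 0.4141 -0.1914 -0.0012]
box [[0.568, 0.129, 0.114], [0.469, 0.029, 0.109], [0.47, 0.128, 0.118], [0.568, 0.03, 0.106]]
```

The die to size is the plain grey one on the cork mat at top (357,243). The red and orange ones lie on the leather and the other two grey ones on plywood. Heights agree: top 91 mm against 93, flange 28 against 30.5. Moving above it now.

Emit:
{"op": "play_rows", "data": {
  "commands": [
    [0,0,3,0,0,0,8.7],
    [0,0,3,0,0,0,8.7],
    [0,0,3,0,0,0,8.7],
    [3.8,-3.6,0,0,0,-0.105,8.7],
    [3.8,-3.6,0,0,0,-0.105,8.7],
    [3.8,-3.6,0,0,0,-0.105,8.7],
    [3.8,-3.6,0,0,0,-0.105,8.7],
    [3.8,-3.6,0,0,0,-0.105,8.7],
    [3.8,-3.6,0,0,0,-0.105,8.7],
    [3.8,-3.6,0,0,0,-0.105,8.7],
    [3.8,-3.6,0,0,0,-0.105,8.7],
    [3.8,-3.6,0,0,0,-0.105,8.7],
    [3.8,-3.6,0,0,0,-0.105,8.7],
    [3.8,-3.6,0,0,0,-0.105,8.7],
    [3.8,-3.6,0,0,0,-0.105,8.7],
    [0,0,0,0,0,0,8.7],
    [0,0,0,0,0,0,8.7]
  ]
}}

```text
time: 2.22
ee_pos: [0.6564, 0.1603, 0.312]
eef_rot: [1.0, -0.008, -0.001, -0.0]
ft_force: [-0.6, -0.1, 0.3]
width: 0.0868
```

Emit:
{"op": "play_rows", "data": {
  "commands": [
    [-0.1,-0.3,-4,0,0,0,8.7],
    [0,0,-4,0,0,0,8.7],
    [0,0,-4,0,0,0,8.7],
    [0,0,-4,0,0,0,8.7],
    [0,0,-4,0,0,0,8.7],
    [0,0,-3,0,0,0,8.7],
    [0,0,-1.5,0,0,0,8.7],
    [0,0,-1,0,0,0,8.7],
    [0,0,0,0,0,0,8.7]
  ]
}}

```text
time: 3.35
ee_pos: [0.6556, 0.1574, 0.0578]
eef_rot: [1.0, -0.008, 0.0, -0.0]
ft_force: [0.2, -0.9, 0.5]
width: 0.0873
```

```bash
python3 - <<'E'
from h import *
b=snap('side');a=snap('top')
f=lambda c,x,y:cv2.resize(c['img'][y:y+100,x:x+100,::-1],(400,400),interpolation=cv2.INTER_CUBIC)
cv2.imwrite('pics/c2.png',np.hstack([f(b,235,200),f(a,180,105)]))
E
```

```text
(no output)
```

View pics/c2.png

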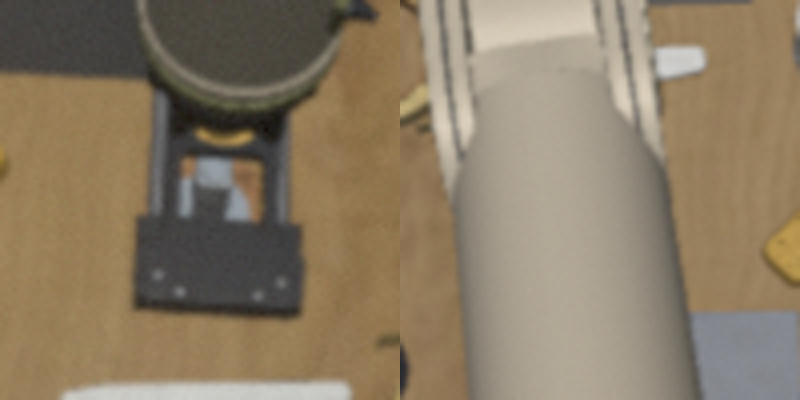

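The side crop shows the shank at (210,185) standing between the fingers. Closing.

Emit:
{"op": "play_rows", "data": {
  "commands": [
    [0,0,0,0,0,0,1.2],
    [0,0,0,0,0,0,1.2],
    [0,0,0,0,0,0,1.2],
    [0,0,0,0,0,0,1.2],
    [0,0,0,0,0,0,1.2],
    [0,0,0,0,0,0,1.2],
    [0,0,0,0,0,0,1.2],
    [0,0,0,0,0,0,1.2]
  ],
  "grip_force": 30
}}

```text
time: 4.45
ee_pos: [0.6556, 0.1569, 0.0576]
eef_rot: [1.0, -0.008, 0.0, 0.0]
ft_force: [-0.8, -0.1, 0.0]
width: 0.0176
```

Emit:
{"op": "play_rows", "data": {
  "commands": [
    [0,0,2,0,0,0,1.2],
    [0,0,4,0,0,0,1.2],
    [0,0,4,0,0,0,1.2],
    [0,0,4,0,0,0,1.2],
    [0,0,4,0,0,0,1.2],
    [-3.03,-2.8,0,0,0,0,1.2],
    [-3.03,-2.8,0,0,0,0,1.2],
    [-3.03,-2.8,0,0,0,0,1.2],
    [-3.03,-2.8,0,0,0,0,1.2],
    [-3.03,-2.8,0,0,0,0,1.2],
    [-3.03,-2.8,0,0,0,0,1.2],
    [-3.03,-2.8,0,0,0,0,1.2],
    [-3.03,-2.8,0,0,0,0,1.2],
    [0,0,0,0,0,0,1.2],
    [0,0,-4,0,0,0,1.2],
    [0,0,-4,0,0,0,1.2],
    [0,0,-4,0,0,0,1.2],
    [0,0,-2.5,0,0,0,1.2],
    [0,0,0,0,0,0,1.2]
  ]
}}

```text
time: 6.82
ee_pos: [0.4125, -0.067, 0.092]
eef_rot: [1.0, -0.008, -0.001, 0.0]
ft_force: [-0.2, -0.5, -1.2]
width: 0.0176
```

```bash
python3 - <<'E'
from h import *
b=snap('side');a=snap('top')
f=lambda c,x,y:cv2.resize(c['img'][y:y+75,x:x+100,::-1],(800,600),interpolation=cv2.INTER_CUBIC)
cv2.imwrite('pics/c3.png',f(b,115,130))
E
```

```text
(no output)
```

View pics/c3.png

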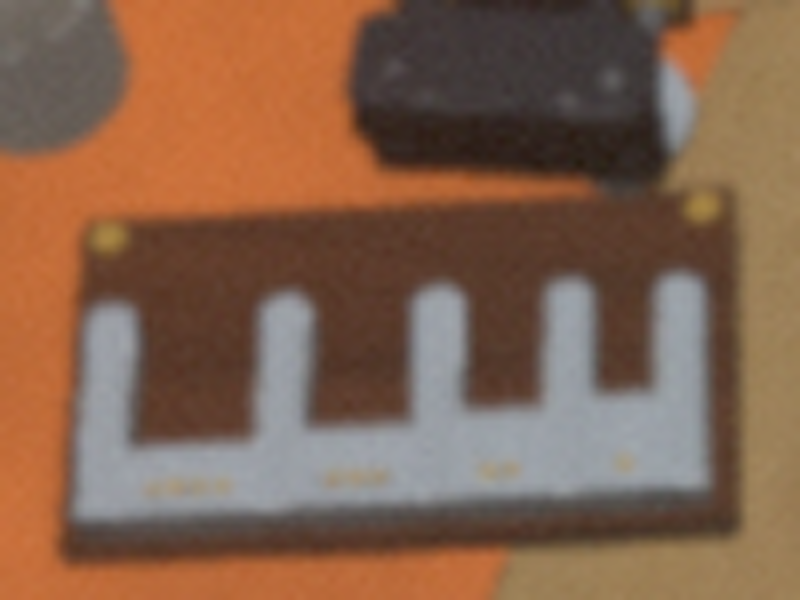

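```bash
python3 - <<'E'
from h import *
from scipy.optimize import least_squares
b=load('side')
Q=[(-70,-97,14,85,225),(-70,97,14,733,187),(-30,-82,28,112,300),(-30,-32,28,288,290),(-30,12,28,440,283),(-30,50,28,570,276),(-30,82,28,683,270),(18,-57,28,195,443),(15,-10,28,360,420),(12,31,28,505,405),(9,66,28,625,390)]
def res(p):
    e=[];c,s=np.cos(p[2]),np.sin(p[2])
    for x,y,z,u,v in Q:
        x,y,z=x/1e3,y/1e3,z/1e3
        e+=list(proj(b,np.array([p[0]+c*x-s*y,p[1]+s*x+c*y,z]))-[115-.5+(u+.5)/8,130-.5+(v+.5)/8])
    return np.array(e)
s=least_squares(res,[.48,-.126,.11],loss='soft_l1');print(s.x,res(s.x).round(1))
for x in (.03,.035): print(atz(b,115-.5+695.5/8,130-.5+105.5/8,.092-.0536+.0235))
E
```

```text
[ 0.48192881 -0.12703675  0.11467176] [-0.3 -1.3  0.2 -1.   0.3  0.3 -0.   0.4  0.   0.2  0.1  0.1 -0.2  0.1
 -0.2 -0.1 -0.   0.4 -0.1  0.1  0.2 -0. ]
[ 0.40753959 -0.04522672  0.0619    ]
[ 0.40753959 -0.04522672  0.0619    ]
```

Emit:
{"op": "play_rows", "data": {
  "commands": [
    [0,0,-1.2,0,0,0,1.2],
    [0,0,-0.7,0,0,0,1.2],
    [0,0,-0.3,0,0,0,1.2],
    [0,0,0,0,0,0,1.2],
    [0.3,0.03,0,0,0,0,1.2],
    [0.1,0.01,0,0,0,0,1.2],
    [0.1,0.01,0,0,0,0,1.2],
    [0.1,0.01,0,0,0,0,1.2],
    [0,0,0,0,0,0,1.2]
  ]
}}

```text
time: 8.05
ee_pos: [0.4193, -0.0665, 0.0706]
eef_rot: [1.0, -0.008, 0.0, 0.0]
ft_force: [-0.7, 0.3, -2.2]
width: 0.0177
```

Emit:
{"op": "play_rows", "data": {
  "commands": [
    [0.1,0.01,0,0,0,0,1.2],
    [0.1,0.01,0,0,0,0,1.2],
    [0,0,0,0,0,0,1.2]
  ]
}}

```text
time: 8.43
ee_pos: [0.4213, -0.0663, 0.0706]
eef_rot: [1.0, -0.008, 0.0, 0.0]
ft_force: [-0.8, -0.5, -1.6]
width: 0.0178
```

Emit:
{"op": "play_rows", "data": {
  "commands": [
    [0.1,0.01,0,0,0,0,1.2],
    [0.1,0.01,0,0,0,0,1.2],
    [0,0,0,0,0,0,1.2]
  ]
}}

```text
time: 8.8
ee_pos: [0.4233, -0.0661, 0.0706]
eef_rot: [1.0, -0.008, 0.0, 0.0]
ft_force: [-0.2, 0.1, -1.7]
width: 0.0178
```

Emit:
{"op": "play_rows", "data": {
  "commands": [
    [0.1,0.01,0,0,0,0,1.2],
    [0.1,0.01,0,0,0,0,1.2],
    [0,0,0,0,0,0,1.2]
  ]
}}

```text
time: 9.18
ee_pos: [0.4253, -0.0659, 0.0706]
eef_rot: [1.0, -0.008, 0.0, 0.0]
ft_force: [-0.4, 0.9, -1.8]
width: 0.0179
```

Emit:
{"op": "play_rows", "data": {
  "commands": [
    [0.1,0.01,0,0,0,0,1.2],
    [0.1,0.01,0,0,0,0,1.2],
    [0,0,0,0,0,0,1.2]
  ]
}}

```text
time: 9.55
ee_pos: [0.4273, -0.0657, 0.0706]
eef_rot: [1.0, -0.008, 0.0, 0.0]
ft_force: [-0.3, 0.3, -1.6]
width: 0.0178
```

Emit:
{"op": "play_rows", "data": {
  "commands": [
    [0.1,0.01,0,0,0,0,1.2],
    [0,0,0,0,0,0,1.2]
  ]
}}

```text
time: 9.8
ee_pos: [0.4283, -0.0655, 0.0706]
eef_rot: [1.0, -0.008, 0.0, -0.0]
ft_force: [-0.4, -0.4, -2.7]
width: 0.0179
```

Emit:
{"op": "play_rows", "data": {
  "commands": [
    [0.1,0.01,0,0,0,0,1.2],
    [0,0,0,0,0,0,1.2]
  ]
}}

```text
time: 10.05
ee_pos: [0.4293, -0.0654, 0.0706]
eef_rot: [1.0, -0.008, 0.0, 0.0]
ft_force: [0.9, -1.0, -1.1]
width: 0.018
```

Emit:
{"op": "play_rows", "data": {
  "commands": [
    [0.1,0.01,0,0,0,0,1.2],
    [0,0,0,0,0,0,1.2]
  ]
}}

```text
time: 10.3
ee_pos: [0.4303, -0.0653, 0.0706]
eef_rot: [1.0, -0.008, 0.0, 0.0]
ft_force: [-0.1, 0.3, -2.5]
width: 0.0178
```

Emit:
{"op": "play_rows", "data": {
  "commands": [
    [0.1,0.01,0,0,0,0,1.2],
    [0.1,0.01,0,0,0,0,1.2],
    [0,0,0,0,0,0,1.2]
  ]
}}

```text
time: 10.68
ee_pos: [0.4323, -0.0651, 0.0706]
eef_rot: [1.0, -0.008, 0.0, 0.0]
ft_force: [0.5, -0.3, -1.9]
width: 0.0178
```

Emit:
{"op": "play_rows", "data": {
  "commands": [
    [0.1,0.01,0,0,0,0,1.2],
    [0,0,0,0,0,0,1.2]
  ]
}}

```text
time: 10.92
ee_pos: [0.4333, -0.0651, 0.0706]
eef_rot: [1.0, -0.008, 0.0, 0.0]
ft_force: [-0.1, -0.0, -2.1]
width: 0.0176
```

Emit:
{"op": "play_rows", "data": {
  "commands": [
    [0.1,0.01,0,0,0,0,1.2],
    [0,0,0,0,0,0,1.2]
  ]
}}

```text
time: 11.18
ee_pos: [0.4343, -0.0649, 0.0706]
eef_rot: [1.0, -0.008, 0.0, 0.0]
ft_force: [0.4, 0.5, -2.0]
width: 0.0181
```

Emit:
{"op": "play_rows", "data": {
  "commands": [
    [0.1,0.01,0,0,0,0,1.2],
    [0,0,0,0,0,0,1.2]
  ]
}}

```text
time: 11.42
ee_pos: [0.4353, -0.0648, 0.0706]
eef_rot: [1.0, -0.008, 0.0, 0.0]
ft_force: [-0.1, 0.2, -2.6]
width: 0.0179
```

Emit:
{"op": "play_rows", "data": {
  "commands": [
    [0.1,0.01,0,0,0,0,1.2],
    [0,0,0,0,0,0,1.2]
  ]
}}

```text
time: 11.68
ee_pos: [0.4363, -0.0647, 0.0706]
eef_rot: [1.0, -0.008, 0.0, -0.0]
ft_force: [-0.5, -1.0, -1.4]
width: 0.0173
```

Emit:
{"op": "play_rows", "data": {
  "commands": [
    [0.1,0.01,0,0,0,0,1.2],
    [0,0,0,0,0,0,1.2]
  ]
}}

```text
time: 11.92
ee_pos: [0.4373, -0.0646, 0.0706]
eef_rot: [1.0, -0.008, 0.0, -0.0]
ft_force: [0.0, -0.3, -2.6]
width: 0.018
```

Emit:
{"op": "play_rows", "data": {
  "commands": [
    [0.1,0.01,0,0,0,0,1.2],
    [0,0,0,0,0,0,1.2]
  ]
}}

```text
time: 12.18
ee_pos: [0.438, -0.0647, 0.0705]
eef_rot: [1.0, -0.008, -0.0, 0.0]
ft_force: [-1.1, -0.6, -2.0]
width: 0.0177
```

Emit:
{"op": "play_rows", "data": {
  "commands": [
    [0.1,0.01,0,0,0,0,1.2],
    [0,0,0,0,0,0,1.2]
  ]
}}

```text
time: 12.42
ee_pos: [0.4386, -0.0648, 0.0703]
eef_rot: [1.0, -0.008, -0.001, 0.0]
ft_force: [-3.8, -2.5, -1.5]
width: 0.0179
```

Emit:
{"op": "play_rows", "data": {
  "commands": [
    [0.1,0.01,0,0,0,0,1.2],
    [0,0,0,0,0,0,1.2]
  ]
}}

```text
time: 12.68
ee_pos: [0.4391, -0.0648, 0.0702]
eef_rot: [1.0, -0.008, -0.001, 0.0]
ft_force: [-6.2, -3.3, 0.7]
width: 0.0179
```

Emit:
{"op": "play_rows", "data": {
  "commands": [
    [0.1,0.01,0,0,0,0,1.2],
    [0,0,0,0,0,0,1.2]
  ]
}}

```text
time: 12.92
ee_pos: [0.4394, -0.0648, 0.07]
eef_rot: [1.0, -0.008, -0.002, 0.0]
ft_force: [-8.8, -3.1, 3.4]
width: 0.0182
```

Refused firmly at about 37 mm before the step point. I take it back and offer it to notch 2.

Emit:
{"op": "play_rows", "data": {
  "commands": [
    [-1,-0.11,0,0,0,0,1.2],
    [-1,-0.11,0,0,0,0,1.2],
    [0.2,-1.8,0,0,0,0,1.2],
    [0.2,-1.7,0,0,0,0,1.2],
    [0,0,0,0,0,0,1.2],
    [0,0,0,0,0,0,1.2]
  ]
}}

```text
time: 13.68
ee_pos: [0.4252, -0.1008, 0.0707]
eef_rot: [1.0, -0.008, 0.0, -0.0]
ft_force: [0.3, -0.9, -2.4]
width: 0.018
```

Emit:
{"op": "play_rows", "data": {
  "commands": [
    [0.4,0,0,0,0,0,1.2],
    [0.4,0.04,0,0,0,0,1.2],
    [0.4,0.04,0,0,0,0,1.2],
    [0.1,0.01,0,0,0,0,1.2],
    [0.1,0.01,0,0,0,0,1.2],
    [0,0,0,0,0,0,1.2]
  ]
}}

```text
time: 14.42
ee_pos: [0.4392, -0.1005, 0.0706]
eef_rot: [1.0, -0.008, 0.0, 0.0]
ft_force: [0.4, -0.2, -2.6]
width: 0.0177
```

Emit:
{"op": "play_rows", "data": {
  "commands": [
    [0.1,0.01,0,0,0,0,1.2],
    [0.1,0.01,0,0,0,0,1.2],
    [0,0,0,0,0,0,1.2]
  ]
}}

```text
time: 14.8
ee_pos: [0.4413, -0.1002, 0.0706]
eef_rot: [1.0, -0.008, 0.0, 0.0]
ft_force: [-0.4, 0.4, -1.7]
width: 0.0176
```

Emit:
{"op": "play_rows", "data": {
  "commands": [
    [0.1,0.01,0,0,0,0,1.2],
    [0.1,0.01,0,0,0,0,1.2],
    [0,0,0,0,0,0,1.2]
  ]
}}

```text
time: 15.18
ee_pos: [0.4433, -0.1, 0.0706]
eef_rot: [1.0, -0.008, 0.0, 0.0]
ft_force: [-0.5, 0.9, -2.2]
width: 0.0176
```

Emit:
{"op": "play_rows", "data": {
  "commands": [
    [0.1,0.01,0,0,0,0,1.2],
    [0.1,0.01,0,0,0,0,1.2],
    [0,0,0,0,0,0,1.2]
  ]
}}

```text
time: 15.55
ee_pos: [0.4453, -0.0998, 0.0706]
eef_rot: [1.0, -0.008, 0.0, 0.0]
ft_force: [0.2, 0.5, -1.8]
width: 0.0174
```

Emit:
{"op": "play_rows", "data": {
  "commands": [
    [0.1,0.01,0,0,0,0,1.2],
    [0,0,0,0,0,0,1.2]
  ]
}}

```text
time: 15.8
ee_pos: [0.4463, -0.0997, 0.0706]
eef_rot: [1.0, -0.008, 0.0, -0.0]
ft_force: [0.6, -0.6, -2.4]
width: 0.0176
```

Emit:
{"op": "play_rows", "data": {
  "commands": [
    [0.1,0.01,0,0,0,0,1.2],
    [0,0,0,0,0,0,1.2]
  ]
}}

```text
time: 16.05
ee_pos: [0.4471, -0.0997, 0.0705]
eef_rot: [1.0, -0.008, -0.0, 0.0]
ft_force: [-0.3, -0.3, -2.3]
width: 0.0175
```

Emit:
{"op": "play_rows", "data": {
  "commands": [
    [0.1,0.01,0,0,0,0,1.2],
    [0,0,0,0,0,0,1.2]
  ]
}}

```text
time: 16.3
ee_pos: [0.4476, -0.0996, 0.0704]
eef_rot: [1.0, -0.008, -0.001, -0.0]
ft_force: [-4.5, -0.5, 0.2]
width: 0.0175
```

Emit:
{"op": "play_rows", "data": {
  "commands": [
    [0.1,0.01,0,0,0,0,1.2],
    [0,0,0,0,0,0,1.2]
  ]
}}

```text
time: 16.55
ee_pos: [0.448, -0.0996, 0.0702]
eef_rot: [1.0, -0.008, -0.001, -0.0]
ft_force: [-6.8, 0.3, 3.3]
width: 0.0177
```

Refused at 31.8 mm with a straight-back force of about 7 N, which matches a 28 mm foot. On to notch 3.

Emit:
{"op": "play_rows", "data": {
  "commands": [
    [-1,-0.11,0,0,0,0,1.2],
    [-1,-0.11,0,0,0,0,1.2],
    [0.2,-2.1,0,0,0,0,1.2],
    [0.26,-1.97,0,0,0,0,1.2],
    [0,0,0,0,0,0,1.2],
    [0,0,0,0,0,0,1.2]
  ]
}}

```text
time: 17.3
ee_pos: [0.4337, -0.1418, 0.0706]
eef_rot: [1.0, -0.008, 0.0, -0.0]
ft_force: [-1.1, 0.2, -1.3]
width: 0.0178
```

Emit:
{"op": "play_rows", "data": {
  "commands": [
    [0.4,0.02,0,0,0,0,1.2],
    [0.4,0.04,0,0,0,0,1.2],
    [0.4,0.05,0,0,0,0,1.2],
    [0.2,0.02,0,0,0,0,1.2],
    [0.2,0.02,0,0,0,0,1.2],
    [0,0,0,0,0,0,1.2]
  ]
}}

```text
time: 18.05
ee_pos: [0.4499, -0.1409, 0.0705]
eef_rot: [1.0, -0.008, -0.0, 0.0]
ft_force: [-0.3, -0.1, -1.6]
width: 0.0179
```

Emit:
{"op": "play_rows", "data": {
  "commands": [
    [0.2,0.02,0,0,0,0,1.2],
    [0.2,0.02,0,0,0,0,1.2],
    [0,0,0,0,0,0,1.2]
  ]
}}

```text
time: 18.42
ee_pos: [0.454, -0.1404, 0.0706]
eef_rot: [1.0, -0.008, 0.0, 0.0]
ft_force: [0.3, -0.5, -1.8]
width: 0.0177
```

Emit:
{"op": "play_rows", "data": {
  "commands": [
    [0.2,0.02,0,0,0,0,1.2],
    [0,0,0,0,0,0,1.2]
  ]
}}

```text
time: 18.68
ee_pos: [0.456, -0.1402, 0.0706]
eef_rot: [1.0, -0.008, 0.0, 0.0]
ft_force: [-0.1, -0.2, -1.9]
width: 0.018
```

Emit:
{"op": "play_rows", "data": {
  "commands": [
    [0.2,0.02,0,0,0,0,1.2],
    [0,0,0,0,0,0,1.2]
  ]
}}

```text
time: 18.92
ee_pos: [0.458, -0.14, 0.0706]
eef_rot: [1.0, -0.008, 0.0, 0.0]
ft_force: [-0.6, -0.5, -1.1]
width: 0.0178
```

Emit:
{"op": "play_rows", "data": {
  "commands": [
    [0.2,0.02,0,0,0,0,1.2],
    [0,0,0,0,0,0,1.2]
  ]
}}

```text
time: 19.18
ee_pos: [0.46, -0.1398, 0.0706]
eef_rot: [1.0, -0.008, 0.0, 0.0]
ft_force: [-0.1, -1.2, -2.3]
width: 0.0178
```

Past the mouth without resistance, so I continue home.

Emit:
{"op": "play_rows", "data": {
  "commands": [
    [0.2,0.03,0,0,0,0,1.2],
    [0.2,0.03,0,0,0,0,1.2],
    [0.2,0.03,0,0,0,0,1.2],
    [0.2,0.03,0,0,0,0,1.2],
    [0,0,0,0,0,0,1.2]
  ]
}}

```text
time: 19.8
ee_pos: [0.468, -0.1387, 0.0706]
eef_rot: [1.0, -0.008, 0.0, 0.0]
ft_force: [-0.8, 0.3, -2.3]
width: 0.0178
```

Emit:
{"op": "play_rows", "data": {
  "commands": [
    [0.2,0.03,0,0,0,0,1.2],
    [0.2,0.02,0,0,0,0,1.2],
    [0.2,0.02,0,0,0,0,1.2],
    [0.2,0.02,0,0,0,0,1.2],
    [0,0,0,0,0,0,1.2]
  ]
}}

```text
time: 20.42
ee_pos: [0.4759, -0.1377, 0.0706]
eef_rot: [1.0, -0.008, 0.0, 0.0]
ft_force: [0.5, 0.3, -1.8]
width: 0.0177
```

Emit:
{"op": "play_rows", "data": {
  "commands": [
    [0.2,0.02,0,0,0,0,1.2],
    [0.2,0.02,0,0,0,0,1.2],
    [0.1,0.01,0,0,0,0,1.2],
    [0,0,0,0,0,0,1.2]
  ]
}}

```text
time: 20.92
ee_pos: [0.4809, -0.1372, 0.0706]
eef_rot: [1.0, -0.008, 0.0, 0.0]
ft_force: [0.6, -0.8, -2.3]
width: 0.0178
```

Emit:
{"op": "play_rows", "data": {
  "commands": [
    [0.1,0.02,0,0,0,0,1.2],
    [0.1,0.01,0,0,0,0,1.2],
    [0,0,0,0,0,0,1.2]
  ]
}}

```text
time: 21.3
ee_pos: [0.4829, -0.1369, 0.0706]
eef_rot: [1.0, -0.008, 0.0, -0.0]
ft_force: [-0.2, -0.3, -2.1]
width: 0.0176
```

Emit:
{"op": "play_rows", "data": {
  "commands": [
    [0,0,-0.1,0,0,0,1.2],
    [0,0,-0.1,0,0,0,1.2],
    [0,0,0,0,0,0,1.2]
  ]
}}

```text
time: 21.68
ee_pos: [0.4827, -0.1369, 0.0685]
eef_rot: [1.0, -0.008, -0.0, 0.0]
ft_force: [-0.0, 0.5, -2.5]
width: 0.018
```

Emit:
{"op": "play_rows", "data": {
  "commands": [
    [0,0,-0.1,0,0,0,1.2],
    [0,0,0,0,0,0,1.2]
  ]
}}

```text
time: 21.92
ee_pos: [0.4828, -0.1369, 0.0675]
eef_rot: [1.0, -0.008, 0.0, -0.0]
ft_force: [0.2, 0.0, -2.7]
width: 0.0174
```

Emit:
{"op": "play_rows", "data": {
  "commands": [
    [0,0,-0.05,0,0,0,1.2],
    [0,0,0,0,0,0,1.2]
  ]
}}

```text
time: 22.18
ee_pos: [0.4829, -0.137, 0.0674]
eef_rot: [1.0, -0.008, 0.0, -0.0]
ft_force: [-2.0, 0.3, 5.2]
width: 0.0181
```

Emit:
{"op": "play_rows", "data": {
  "commands": [
    [0,0,-0.05,0,0,0,1.2],
    [0,0,0,0,0,0,1.2]
  ]
}}

```text
time: 22.42
ee_pos: [0.483, -0.137, 0.0674]
eef_rot: [1.0, -0.008, 0.0, -0.0]
ft_force: [-4.3, 0.3, 11.9]
width: 0.0179
```

Standing on the base. I open gently, then lift away.

Emit:
{"op": "play_rows", "data": {
  "commands": [
    [0,0,0.05,0,0,0,1.2],
    [0,0,0,0,0,0,2.4],
    [0,0,0,0,0,0,3.6],
    [0,0,0,0,0,0,5],
    [0,0,0,0,0,0,6],
    [0,0,0,0,0,0,6],
    [0,0,2,0,0,0,6],
    [0,0,4,0,0,0,6],
    [0,0,4,0,0,0,6],
    [0,0,4,0,0,0,6],
    [0,0,4,0,0,0,6],
    [-2,5,0,0,0,0,6],
    [-2,5,0,0,0,0,6],
    [-2,5,0,0,0,0,6],
    [-2,5,0,0,0,0,6],
    [0,5,0,0,0,0,6],
    [0,5,0,0,0,0,6],
    [0,0,0,0,0,0,6]
  ]
}}

```text
time: 24.68
ee_pos: [0.402, 0.1663, 0.2467]
eef_rot: [1.0, -0.005, -0.0, 0.0]
ft_force: [0.1, -0.3, -0.7]
width: 0.0601
```

```bash
python3 - <<'E'
from h import *
b=snap('side');a=snap('top')
f=lambda c,x,y:cv2.resize(c['img'][y:y+75,x:x+100,::-1],(600,450),interpolation=cv2.INTER_CUBIC)
cv2.imwrite('pics/c4.png',f(b,115,130)); cv2.imwrite('pics/c5.png',cv2.resize(a['img'][:,:,::-1],(800,600),interpolation=cv2.INTER_CUBIC))
E
```

```text
(no output)
```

View pics/c4.png

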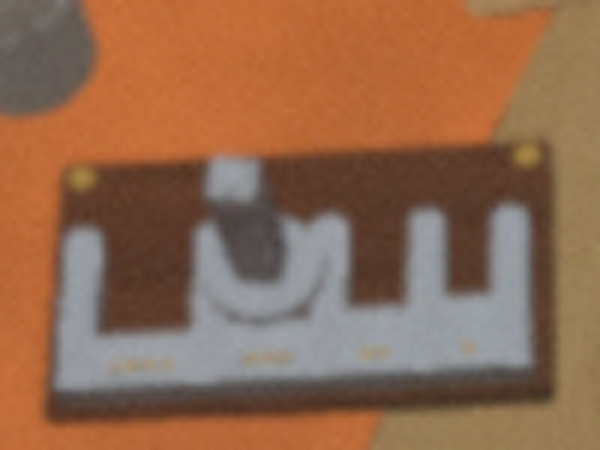

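View pics/c5.png

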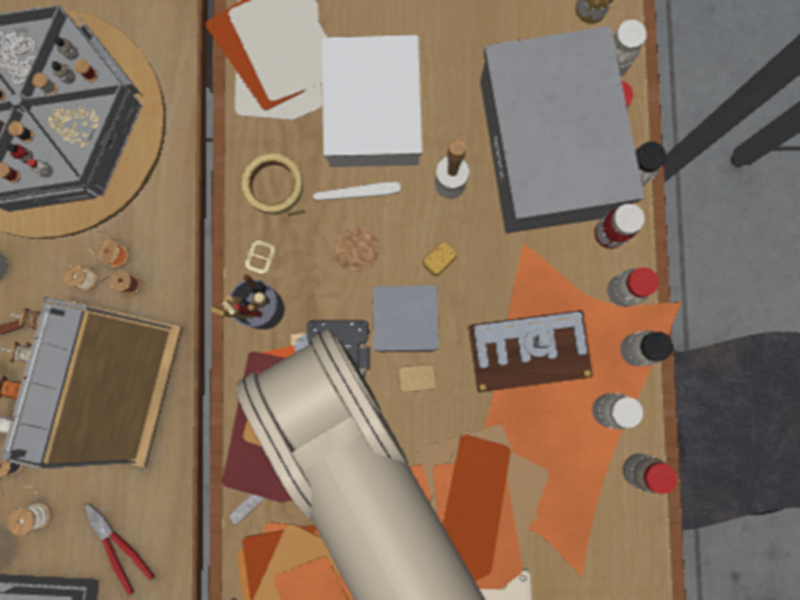

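The die stands in notch 3: flange near (265,265) and shank top near (233,178) in the side crop. The top view shows the mat empty and the bystanders unmoved. I compare the view with the model for a check on position and upright.

```bash
python3 - <<'E'
from h import *
b=load('side');a=load('top')
m=lambda X,o:(proj(b,X)-[115,130]+.5)*6-.5
S=np.array([.4831,-.1369,0])  # model home, side-camera bias -1mm
print('model top',m(S+[0,0,.103],0),'flange lowest(back) rim',m(S+[.023,0,.0375],0),'left/right rim',m(S+[0,-.023,.0405],0),m(S+[0,.023,.0405],0))
p=lambda u,v,z:atz(b,114.5+(u+.5)/6,129.5+(v+.5)/6,z)
print('seen top ctr',p(233,178,.103),'rim bottom',p(265,322,.035))
f=lambda c,x,y:cv2.resize(c['img'][y:y+60,x:x+80,::-1],(800,600),interpolation=cv2.INTER_CUBIC)
cv2.imwrite('pics/c6.png',f(a,300,190))
o=lambda X:(proj(a,X)-[300,190]+.5)*10-.5
S=np.array([.4831,-.1349,0])
print('top model: stem top',o(S+[0,0,.103]),'flange ctr',o(S+[0,0,.0405]))
E
```

```text
model top [233.89002395 178.87747308] flange lowest(back) rim [257.68528661 323.76880002] left/right rim [204.59333749 264.30351828] [325.54485662 269.40916762]
seen top ctr [ 0.48274712 -0.1372739   0.103     ] rim bottom [ 0.50384378 -0.13491403  0.035     ]
top model: stem top [488.30887481 273.26880916] flange ctr [444.83407648 288.09637295]
```

View pics/c6.png

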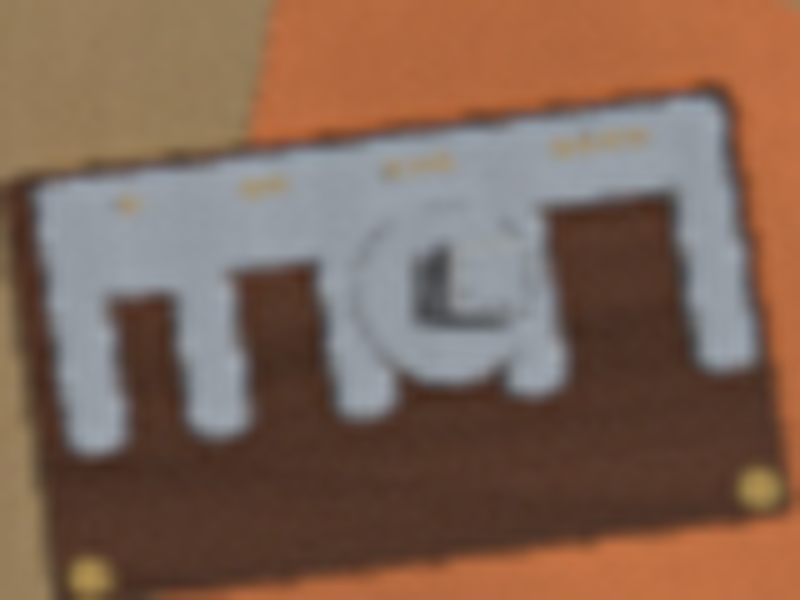

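The stem top is at (488,273) and the flange at (448,292), within a pixel of the model for a die home and upright in notch 3. Handing in.

```bash
python3 -c "
from bench import r
print(r.close_job(), r.read_state()['time'])"
```

```text
the job is handed in; nothing more can be done
the job is handed in; nothing more can be done
```

I sized the die from the cork mat and left it standing fully home in the third (30 mm) notch, let go of. The job is handed in; it reports no verdict.

- **Notch 1:** refused about 37 mm before the step point, pressed to about 9 N.
- **Notch 2:** refused about 32 mm before the step point, pressed to about 7 N. Both stopping places fit a 28 mm foot.
- **Notch 3:** it slid in without resistance. I lowered it onto the base (about 12 N contact), released it and drew the arm clear by about 25 s.

**Last checks:**
- In both cameras the die's stem top and flange lie within about 1–2 mm of the model for home and upright.
- The top view shows the mat empty, and the wax, rubber and buckle where they were.
- In that view the arm hid most of the other two dies and the red and orange look-alikes. The moves never went down near them, but I did not see them again.

**Disagreement:** the two cameras differed by about 2 mm in y. I used the middle, and the contact places bore it out.

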